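# Close up the test kiln and set its damper

## Task

The small test kiln is loaded. Set its lid down gently on the kiln, square and flush with the walls all round, then wind the black handwheel until the damper's red pointer stands at the middle of the green clip on the scale. Leave the bowl in the kiln and everything else on the table where it is.

Things in the scene. Friction and masses are not known exactly. Their poses are not given: they have to be found in the camera images.
- kiln: Fixed bench test kiln on a dark base plate 260 x 455 x 15 mm. Origin on the table under it; x points to its back (away from the robot; turned up to 12 degrees), y to its left, z up. White brick chamber 170 (x) x 210 (y) mm outside, centred at x 0, y +135 mm; walls 30 mm, open mouth 110 x 150 mm, rim at z 150, inner floor at z 45 mm. Handwheel axis at x 0, y -115 mm.
- kiln_mouth (a point): Centre of the kiln's open mouth, at rim height (z 150 mm in the kiln's frame); axes as the kiln's.
- wheel_hub (a point): Point on the handwheel's vertical axis at its rim's mid-height (z 125 mm). Horizontal wheel: round black rim 16 mm thick, its middle on a circle of 72 mm radius; steel hub 36 mm wide, top 13 mm above the rim's middle; three spokes 11 mm thick, 120 degrees apart. No crank handle: pinch the rim from above between spokes and follow the circle, 1.2 to 1.5 rad a grasp.
- handwheel (a joint): Angle of the handwheel (rad), 0 in mid travel, limits +-4.4, growing counterclockwise seen from above. At 0 one spoke points along the kiln's +x; spokes turn with the wheel. Friction needs about 3 N at the rim; it stays where it is left. Geared to the damper: +1 rad moves the pointer 16 mm towards the kiln's +y.
- scale_mid (a point): Middle of the top of the white damper scale, 34 (x) x 190 (y) mm, top 45 mm above the table, with black ticks every 10 mm; it lies behind the wheel. Axes as the kiln's.
- column_foot (a point): Foot of the green column under the wheel: 80 mm wide at the foot, 40 mm from 25 mm up, 32 mm at the top, so there is free space under the rim.
- pointer_tip (a point): Tip of the damper's red pointer, 4 mm wide, just above the scale; it moves along the kiln's y, only through the handwheel.
- green_clip: Green clip fixed on the scale, 30 (x) x 12 (y) x 6 mm, origin on its underside, midway across y, axes as the kiln's. The pointer is right when its tip and this origin have the same y in the kiln's frame. It sits 44 to 58 mm from the middle of the scale, on either side.
- blue_clip: Blue clip of the same kind for another setting, on the other side of the scale. Not wanted now.
- lid: Loose white kiln lid lying flat on the table, slab 170 (x) x 210 (y) x 28 mm, 0.5 to 0.8 kg; origin at the centre of its underside. On top a dark bar handle 14 mm wide (x), 16 mm high, 124 mm long along the lid's y, the bar's middle 73 mm above the origin, 37 mm free under it between its end posts. On the kiln: origin at kiln_mouth, its y along the kiln's y, either way round.
- bowl: Terracotta bowl, 84 mm wide, 50 mm high, standing in the kiln chamber, below the rim. To be left alone.
- tub: Bystander: clear plastic tub with black lid, 110 mm wide, 82 mm high; origin under its centre.
- dish: Bystander: terracotta dish, 120 mm wide, 22 mm high.
- post: Bystander: white kiln post, a cylinder 44 mm wide, 90 mm high, standing.
- mug: Bystander: white mug, 76 mm wide, 85 mm high.
- block0: Bystander: blue block 60 x 130 x 45 mm on a plywood board.
- block1: Bystander: a second blue block of the same size.

How it is judged:
On the way, in this order (a step that is already met when the one before it is completed fails the run):
1. the lid lies on the kiln, square and flush (horizontal distance between lid and kiln_mouth below 0.012 m and z of lid in the frame of kiln between 0.146 and 0.154 m and angle between the y axis of lid and the y axis of kiln, either way round below 0.09 rad and angle between lid's own z axis and vertical below 0.04 rad and linear speed of lid below 0.02 m/s), for 0.2 s.
2. the red pointer stands at the green clip (y of pointer_tip in the frame of green_clip between -0.006 and 0.006 m), for 0.2 s.
At the end, for the whole second after the job is handed in: The lid lies flat on the kiln's rim at rest, its centre within 12 mm of the mouth's centre and its sides within 5 degrees of the kiln's; the damper's pointer tip is within 6 mm of the green clip's middle along the scale (inside the clip's 12 mm width), with the wheel at rest (all of step 1 and all of step 2 and velocity of joint handwheel between -0.05 and 0.05 rad/s); the robot touches nothing.
It fails at once if the lid is dropped on the kiln (falls faster than 0.45 m/s just above the rim) (linear speed of lid above 0.45 m/s and horizontal distance between lid and kiln_mouth below 0.1 m and z of lid in the frame of kiln below 0.175 m).
It fails at once if the bowl in the kiln is disturbed (moved over 15 mm) (distance of bowl from where it was at the start of the episode above 0.015 m).
It fails at once if a bystander on the table is disturbed (moved over 30 mm) (distance of any of tub, dish, post, mug, block0, block1 from where it was at the start of the episode above 0.03 m).
It also fails if it takes over 72 s, if anything falls off the work surface, if the arm or the gripper's body presses on something with over 40 N, if the wrist force passes 120 N, or if a joint passes its speed limit or range.

## Robot

A 6-joint arm with a two-finger parallel gripper is mounted at the origin on the work surface. World frame = base frame: x ahead of the robot, y to its left, z up, the work surface at z = 0. Lengths are in m, angles in rad, forces in N, time in s.
With the tool pointing down it reaches from about 0.375 to 0.9 m from the base axis. Payload 3.1 kg.
Tool frame: the origin (TCP) lies at the very end of the fingers, on their centre line; the grasp point (between the pads) lies 19 mm behind it; z points along the fingers, y is the line along which they close (so a half turn about z gives the same grasp; the last joint's range is limited). The gripper opens to 85 mm and grips with 20 to 120 N. Pads are 22 mm wide; open, the fingers measure 114 mm over their backs; the gripper's body (76 mm by 85 mm) begins 54 mm behind the grasp point. The pads swing forward as they close: fully open they stand 13 mm farther back than shut.
Start: joints at [-1.492, 0.527, 1.433, -0, 1.181, -0.178], TCP at [0.159, -0.604, 0.231] pointing down, gripper open.
Joint ranges: [-3.08, 3.08], [-0.75, 2.2], [0.22, 2.44], [-1.43, 4.57], [0, 2.65], [-2.85, 2.85]. Speed limits (rad/s): [2.79, 2.79, 3.14, 3.14, 3.14, 3.14].

## Interface

Orientations are given as a unit quaternion [x, y, z, w].
In Python, from station import telemetry, snapshot, ticket gives the robot as it stands.
- The arm moves only by the tool move_arm, never from a script. Its argument "commands" is text: rows parted by semicolons, each of 7 numbers parted by spaces: the shift along the tool's x, y, z in mm, then the turn, a rotation vector about the tool's x, y, z in degrees, then the opening, from -1 (shut) to 1 (fully open). A call has exactly 5 rows; each row is the pose to reach, as a shift and turn from the pose commanded when the call began, along the tool's axes at that moment; what a row does not reach only later rows make up. A row lasts 1/8 s, in which the tool goes at most 62.5 mm and 10.7 degrees, less where a joint would pass 70% of its speed; a pose out of reach is approached as far as the arm can. A call with a gripper value outside its range is refused whole. The fingers move at their own pace and stop on an object; "grip_force" is the grip in N (left out, the last holds). Time passes only in rows, so rows that repeat a pose let the fingers close, or fill a call up. It gives the time, the measured TCP pose, the force, the opening and the grip force at its end, in the units of the state.
- telemetry.sense(): the state, without advancing time (a new reading comes with each control period).
- snapshot(name): name is "scene" or "top" or "wrist"; returns a dict with "image" (400x640x3 uint8, red, green, blue), "fx", "fy", "cx", "cy" (pixels), "pose" (4x4, takes a point from camera to world coordinates). Camera axes: x right, y down, z forward; pixel columns grow to the right and rows downward; lengths in m; the calibration is good to about 2 mm. A picture is of the moment at which its call begins. There is no depth.
- ticket.sign_off(): hands the job in; it is judged then, once.
The state is a dict: "t": time; "q": joint angles; "qd": joint speeds; "tau": joint torques, N m; "tcp_pos": TCP position; "tool_rot": TCP orientation; "force": force on the tool from outside, world axes, zero at the start; "ft_torque": the same for the moment, N m; "finger_gap": opening from 0.0 (shut) to 1.0 (fully open); "gripper_force": force on a finger pad.
Only numpy, scipy, OpenCV 4.12 (cv2) and the standard library are available. Lean on these libraries where they do the work, as an engineer would, in place of code of your own. Each camera call takes 0.05 s, during which the arm holds its last target. There are 200 camera calls.

## Working session

There is one attempt and no reset: what is moved stays moved. The work goes in short steps, Python scripts to look and compute and a tool call to move; the robot and the scene stay as the last step left them, time stands still between calls to the robot, and variables do not carry over. Pictures are saved under pics/ and viewed, at most 11 in all, crops included, and the job is handed in when it is done.

Besides the shell and the picture viewer there is one more tool, called after ">>>" as name(argument=value, ...) on one line, values as JSON. move_arm: Moves the arm, as the interface text tells. Its arguments: {"type":"object","properties":{"commands":{"type":"string"},"grip_force":{"type":"number"}},"required":["commands"]}

```bash
mkdir -p pics
cat > h.py <<'E'
import numpy as np, cv2, json
from station import telemetry, snapshot, ticket
def snap(n,f):
    s=snapshot(n); cv2.imwrite('pics/'+f+'.png',s['image'][:,:,::-1]); np.savez('pics/'+f+'.npz',**s); return s
def load(f): return dict(np.load('pics/'+f+'.npz'))
def ray(s,u,v,z):
    P=s['pose']; d=P[:3,:3]@np.array([(u-s['cx'])/s['fx'],(v-s['cy'])/s['fy'],1]); o=P[:3,3]
    return o+d*(z-o[2])/d[2]
def proj(s,p):
    P=s['pose']; c=P[:3,:3].T@(np.asarray(p)-P[:3,3]); return np.array([s['fx']*c[0]/c[2]+s['cx'],s['fy']*c[1]/c[2]+s['cy']])
E
python3 - <<'E'
from h import *
for n in ('top','scene'):
    s=snap(n,n+'0'); print(n,s['fx'],s['cx'],s['cy'],s['pose'].round(3).tolist())
st=telemetry.sense(); print(st)
E
```

```text
top 405.8838622242778 313.8914752909998 197.40133544674387 [[0.025, -0.987, 0.157, 0.326], [-1.0, -0.024, 0.014, 0.067], [-0.01, -0.157, -0.988, 1.432], [0.0, 0.0, 0.0, 1.0]]
scene 364.9511846916608 320.4556987291085 206.5786085418462 [[0.318, 0.563, -0.763, 1.298], [0.948, -0.21, 0.241, -0.166], [-0.024, -0.799, -0.6, 0.719], [0.0, 0.0, 0.0, 1.0]]
{'t': 0.1, 'q': array([-1.49149822e+00,  5.28352350e-01,  1.43378698e+00, -1.00128930e-05,
        1.18141182e+00, -1.78539170e-01]), 'qd': array([ 3.21959544e-04, -1.26025213e-03, -2.48747547e-03, -6.41553131e-04,
        1.38156039e-03, -9.57246898e-05]), 'tau': array([ 6.86657240e-04, -4.43303668e+01, -1.78585821e+01, -3.20696772e-04,
        3.91717636e-03, -1.43508782e-05]), 'tcp_pos': array([ 0.15931828, -0.6036782 ,  0.23044022]), 'tool_rot': array([ 9.91700775e-01,  1.28563656e-01,  4.39466469e-05, -9.78270196e-04]), 'force': array([ 0.03800833, -0.02234823, -0.0341854 ]), 'ft_torque': array([-0.04163596, -0.01939309,  0.02607251]), 'gripper_force': 0.0, 'finger_gap': 1.0006656895335382}
```

View pics/top0.png

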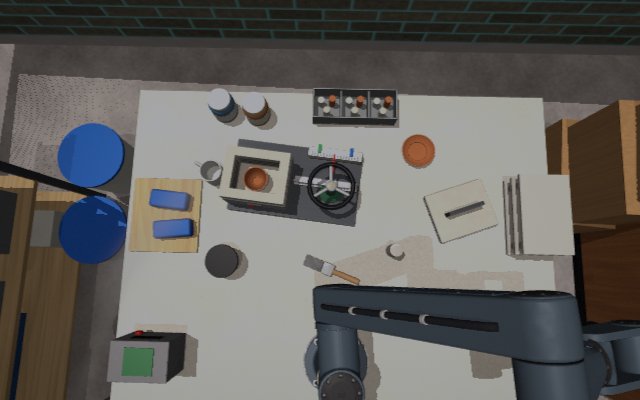

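View pics/scene0.png

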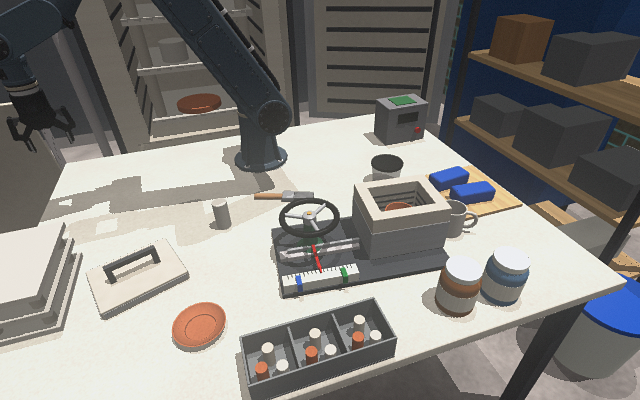

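The top view shows the kiln at about (295,180), the wheel at (331,186), the lid at (461,210), the green clip at (319,148) and the blue clip at (352,153). The scene view confirms the layout. I'll enlarge both areas next.

Run:
```python
import cv2,numpy as np
a=cv2.imread('pics/top0.png'); R=lambda x:cv2.resize(x,None,fx=5,fy=5,interpolation=cv2.INTER_CUBIC)
cv2.imwrite('pics/c1.png',R(a[133:233,212:372]))
b=R(a[170:250,415:505]); s=cv2.imread('pics/scene0.png')
c=cv2.resize(s[225:300,265:360],(350,276),interpolation=cv2.INTER_CUBIC)
o=np.zeros((400,800,3),np.uint8); o[:400,:450]=b; o[:276,450:]=c; cv2.imwrite('pics/c2.png',o)
```

```text
(no output)
```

View pics/c1.png

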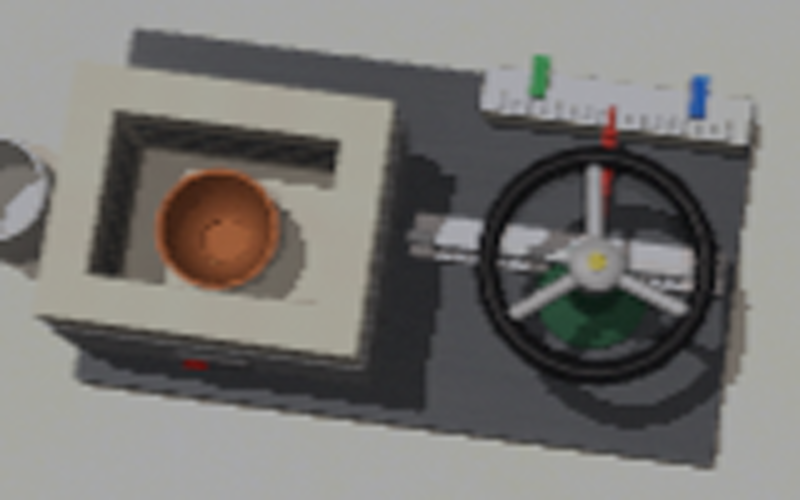

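View pics/c2.png

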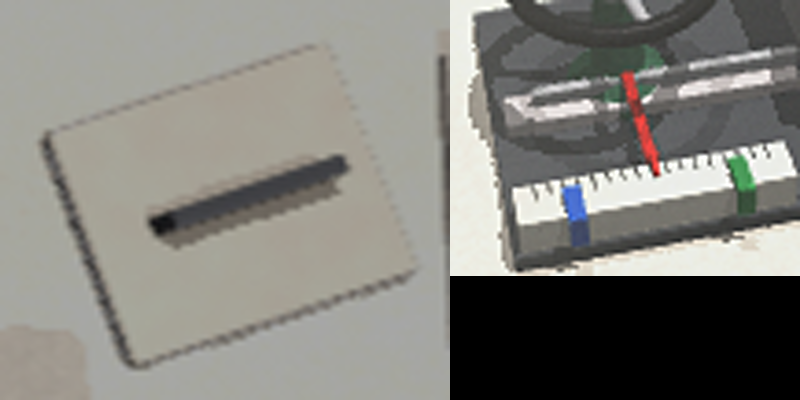

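The crops give these positions:
- **Kiln rim (c1):** corners at (80,65), (395,100), (360,365) and (38,318).
- **Wheel (c1):** hub at (597,261).
- **Scale (c1):** green clip at (541,77) and pointer tip at (612,110).
- **Lid (c2):** top corners at about (50,135), (323,45), (415,271) and (138,360), with the bar from (150,223) to (346,162).

```bash
cat > m.py <<'E'
from h import *
from scipy.optimize import least_squares
s=load('top0'); sc=load('scene0')
up=lambda p,o:(np.array(p,float)+.5)/5-.5+np.array(o)
T=lambda k,p:np.array([k[0]+np.cos(k[2])*p[0]-np.sin(k[2])*p[1],k[1]+np.sin(k[2])*p[0]+np.cos(k[2])*p[1],p[2]])
o1=(212,133);o2=(415,170)
K=[((80,65),(.085,.24,.15)),((395,100),(.085,.03,.15)),((360,365),(-.085,.03,.15)),((38,318),(-.085,.24,.15)),((597,261),(0,-.115,.138))]
def fit(L,o,x0):
    f=lambda k:np.concatenate([proj(s,T(k,p))-up(c,o) for c,p in L])
    r=least_squares(f,x0); return r.x,r.fun
k,res=fit(K,o1,[.7,0,0]); 
L=[((50,135),(.085,.105,.028)),((323,45),(.085,-.105,.028)),((415,271),(-.085,-.105,.028)),((138,360),(-.085,.105,.028)),((152,221),(0,.062,.081)),((344,164),(0,-.062,.081))]
l,rl=fit(L,o2,[.6,-.4,.3])
inv=lambda p:np.array([[np.cos(k[2]),np.sin(k[2])],[-np.sin(k[2]),np.cos(k[2])]])@(np.asarray(p)[:2]-k[:2])
if __name__=='__main__':
    print('kiln',k.round(4),res.round(1)); print('lid',l.round(4),rl.round(1))
    for n,c,z in (('green',(541,77),.051),('blue',(699,97),.051),('tip',(612,110),.048)):
        print(n,inv(ray(s,*up(c,o1),z)).round(4))
    for n,c,z in (('green',(739,160),.051),('blue',(572,190),.051),('tip',(657,172),.048)):
        print('scene',n,inv(ray(sc,265+(c[0]-450)/3.684,225+c[1]/3.68,z)).round(4))
    m=T(k,(0,.135,.15)); h=T(k,(0,-.115,.125)); print('mouth',m.round(4),'hub',h.round(4))
E
python3 m.py
```

```text
kiln [ 0.5859  0.1426 -0.1025] [-0.4 -0.1  0.2  0.7 -0.1 -1.  -0.5  0.2  0.7  0.2]
lid [ 0.5173 -0.4224  0.3388] [-1.4 -0.4  0.2 -0.6  0.   0.1 -1.7  1.1  3.3 -0.1 -0.4 -0.1]
green [ 0.1427 -0.0584]
blue [ 0.1421 -0.17  ]
tip [ 0.126  -0.1107]
scene green [ 0.1317 -0.0553]
scene blue [ 0.131  -0.1695]
scene tip [ 0.1262 -0.1108]
mouth [0.5997 0.2769 0.15  ] hub [0.5741 0.0283 0.125 ]
```

```bash
sed -i 's/((152,221)/((171,216)/' m.py; python3 m.py | grep -A2 lid
python3 - <<'E'
from m import *
for z in (.028,0): print([ (((proj(s,T(l,(a*.085,b*.105,z)))-o2+.5)*5-.5).round(0).tolist()) for a,b in ((1,1),(1,-1),(-1,-1),(-1,1))])
img=s['image'].astype(int).sum(2)
print(img[210,415:430], img[196:201,420])
E
```

```text
lid [ 0.518  -0.4246  0.34  ] [-0.8 -0.5  0.8 -0.8  0.7 -0.2 -1.   1.   0.1  0.7  0.2 -0.3]
green [ 0.1427 -0.0584]
blue [ 0.1421 -0.17  ]
[[46.0, 133.0], [327.0, 41.0], [418.0, 270.0], [133.0, 365.0]]
[[36.0, 139.0], [311.0, 49.0], [401.0, 274.0], [121.0, 367.0]]
[494 493 491 491 490 494 493 491 488 488 489 491 364 276 327] [493 493 491 491 491]
```

```bash
cat >> h.py <<'E'
from scipy.spatial.transform import Rotation as Ro
def rel(p,a,q=None):
    """shift mm/turn deg in tool axes to reach tcp p, tool down, tool x at world angle a deg"""
    st=telemetry.sense(); R=Ro.from_quat(st['tool_rot']); 
    G=Ro.from_euler('z',a,degrees=True)*Ro.from_euler('x',180,degrees=True)
    print('rel',(1000*(R.inv().apply(np.array(p)-st['tcp_pos']))).round(1),np.degrees((R.inv()*G).as_rotvec()).round(2))
E
python3 -c "
from h import *
rel((.42,-.47,.21),62); rel((.518,-.4246,.15),109.5)"
```

```text
rel [286.1 -62.7  20.7] [ -0.1   -0.06 -47.23]
rel [392.5 -81.5  80.7] [-7.000e-02 -1.100e-01 -9.473e+01]
```

>>> move_arm(commands="57 -12 4 0 0 -9.4 1; 114 -25 8 0 0 -18.9 1; 172 -37 12 0 0 -28.3 1; 229 -50 16 0 0 -37.8 1; 286 -63 21 0 0 -47.2 1", grip_force=60)

```text
t: 0.72
tcp_pos: [0.4213, -0.4693, 0.2098]
tool_rot: [0.856, 0.517, -0.0, -0.0]
force: [0.1, -0.3, -0.1]
finger_gap: 1.0
gripper_force: 0.0
```

```bash
python3 -c "
from h import *
print(telemetry.sense()['t'],telemetry.sense()['tcp_pos']);rel((.518,-.4246,.15),109.5)"
```

```text
0.725 [ 0.42127256 -0.46932346  0.2098128 ]
rel [84.6 64.8 59.8] [-2.000e-02 -2.000e-02 -4.723e+01]
```

>>> move_arm(commands="20 15 14 0 0 -9.4 1; 40 30 28 0 0 -18.9 1; 60 45 42 0 0 -28.3 1; 80 60 56 0 0 -37.8 1; 85 65 60 0 0 -47.2 1")

```text
t: 1.35
tcp_pos: [0.5178, -0.4241, 0.1484]
tool_rot: [0.577, 0.817, 0.001, -0.002]
force: [-0.0, -0.7, -0.3]
finger_gap: 1.001
gripper_force: 0.0
```

```bash
python3 -c "
from h import *
print(telemetry.sense()['t'],telemetry.sense()['tcp_pos']);s=snap('wrist','w1'); print(s['pose'].round(3))
from m import T
l=[.518,-.4246,.34]
for y in(.062,-.062): print(proj(s,T(l,(0,y,.081))))
print(proj(s,T(l,(0,0,.028))))"
```

```text
1.35 [ 0.51784035 -0.42412007  0.14839202]
[[ 0.941  0.324  0.095  0.493]
 [ 0.338 -0.903 -0.265 -0.356]
 [-0.     0.282 -0.959  0.291]
 [ 0.     0.     0.     1.   ]]
[326.08013669 124.71698417]
[325.16933449 285.495239  ]
[325.46178343 192.16205717]
```

View pics/w1.png

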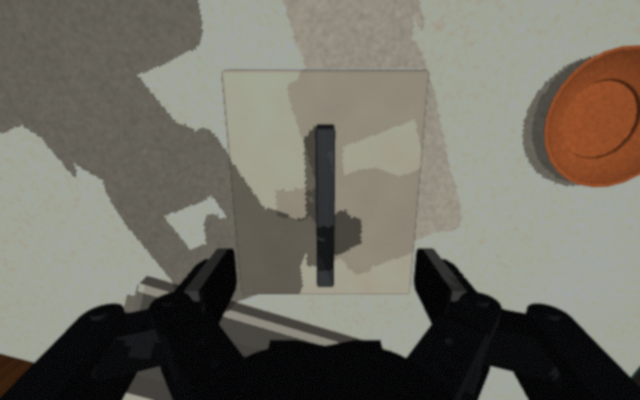

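The wrist view shows the bar from (325,124) to (325,287), within 1–2 px of my estimate. I'll descend and grasp.

>>> move_arm(commands="0 0 30 0 0 0 1; 0 0 60 0 0 0 1; 0 0 85 0 0 0 1; 0 0 95 0 0 0 1; 0 0 95 0 0 0 1")

```text
t: 2.02
tcp_pos: [0.5168, -0.4259, 0.0548]
tool_rot: [0.58, 0.815, 0.0, -0.001]
force: [-1.2, -0.3, 0.6]
finger_gap: 0.998
gripper_force: 0.0
```

>>> move_arm(commands="0 0 0 0 0 0 -1; 0 0 0 0 0 0 -1; 0 0 0 0 0 0 -1; 0 0 0 0 0 0 -1; 0 0 0 0 0 0 -1", grip_force=90)

```text
t: 2.65
tcp_pos: [0.5176, -0.4262, 0.0561]
tool_rot: [0.579, 0.815, -0.0, 0.001]
force: [-0.5, 0.2, 4.0]
finger_gap: 0.145
gripper_force: 89.0
```

>>> move_arm(commands="0 0 -20 0 0 0 -1; 0 0 -60 0 0 0 -1; 0 0 -110 0 0 0 -1; 0 0 -160 0 0 0 -1; 0 0 -205 0 0 0 -1")

```text
t: 3.28
tcp_pos: [0.5164, -0.4253, 0.2617]
tool_rot: [0.58, 0.815, 0.0, -0.001]
force: [0.4, -0.3, -5.8]
finger_gap: 0.144
gripper_force: 88.4
```

```bash
python3 -c "
from h import *
rel((.555,-.15,.26),95);rel((.595,.13,.26),84.1);rel((.5997,.2769,.24),84.1)"
```

```text
rel [247.3 126.8   2. ] [-0.06 -0.08 14.16]
rel [498.7 256.5   2.3] [-0.06 -0.08 25.06]
rel [635.9 309.2  22.5] [-0.06 -0.08 25.06]
```

>>> move_arm(commands="30 15 0 0 0 2 -1; 80 41 0 0 0 5 -1; 135 69 0 0 0 8 -1; 190 97 0 0 0 11 -1; 247 127 0 0 0 14 -1")

```text
t: 3.9
tcp_pos: [0.5546, -0.1506, 0.26]
tool_rot: [0.675, 0.737, -0.0, -0.001]
force: [1.0, 0.2, -6.0]
finger_gap: 0.145
gripper_force: 88.4
```

```bash
python3 -c "
from h import *
rel((.595,.13,.262),84.1);rel((.5997,.2769,.24),84.1)"
```

```text
rel [276.   64.8  -1.8] [-0.11 -0.06 10.93]
rel [421.8  82.4  20.3] [-0.11 -0.06 10.93]
```

>>> move_arm(commands="50 11 -2 0 0 2 -1; 105 24 -2 0 0 4 -1; 165 38 -2 0 0 6.5 -1; 220 51 -2 0 0 9 -1; 276 65 -2 0 0 10.9 -1")

```text
t: 4.53
tcp_pos: [0.5944, 0.1295, 0.262]
tool_rot: [0.742, 0.67, -0.001, -0.001]
force: [0.4, -0.1, -5.4]
finger_gap: 0.141
gripper_force: 88.4
```

```bash
python3 -c "
from h import *
rel((.5997,.2769,.245),84.1)"
```

```text
rel [147.2  -9.6  16.9] [-0.13  0.04  0.1 ]
```

>>> move_arm(commands="45 -3 0 0 0 0 -1; 90 -6 5 0 0 0 -1; 125 -8 10 0 0 0 -1; 147 -9 17 0 0 0 -1; 147 -9 17 0 0 0 -1")

```text
t: 5.15
tcp_pos: [0.5999, 0.276, 0.2438]
tool_rot: [0.741, 0.672, -0.002, -0.001]
force: [0.3, -0.6, -6.3]
finger_gap: 0.146
gripper_force: 88.4
```

Run:
```python
from h import *
st=telemetry.sense(); print(st['tcp_pos'],st['tool_rot'])
a=snap('scene','s2')['image']; b=snap('wrist','w2')['image']
R=lambda x,w,h:cv2.resize(x[:,:,::-1],(w,h),interpolation=cv2.INTER_CUBIC)
cv2.imwrite('pics/c3.png',np.vstack([R(a[120:270,320:520],800,600)[:400] if 0 else R(a[130:250,330:490],533,400),np.zeros((0,533,3),np.uint8)]))
o=np.zeros((600,800,3),np.uint8); o[:400,:533]=R(a[130:250,330:490],533,400); o[400:,:320]=R(b,320,200); cv2.imwrite('pics/c3.png',o)
```

```text
[0.59994874 0.27600863 0.24377962] [ 7.40846349e-01  6.71672304e-01 -1.58890391e-03 -6.91874009e-04]
```

View pics/c3.png

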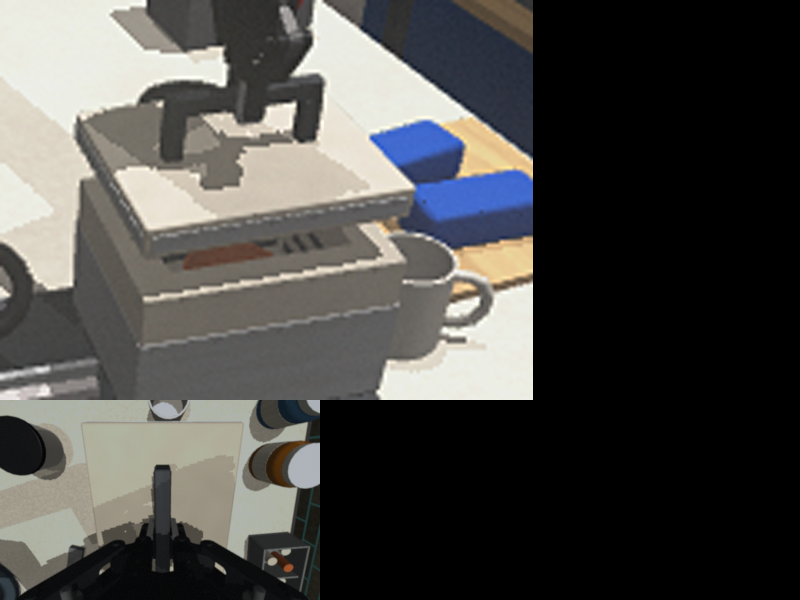

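The lid hangs level and square over the kiln. Rim corners in the crop are at (145,298) and (406,262), and lid lower corners at about (150,252) and (412,212). I'll check these by projection.

Run:
```python
from h import *
from m import T,k
s=load('s2'); w=load('w2'); f=lambda p:((proj(s,p)-[330,130])*3.333).round(0)
print('rim',[f(T(k,(.085,y,.15))) for y in (.03,.24)])
st=telemetry.sense(); l=[.5999,.276,k[2]]
print('lid top',[f(T(l,(.085,y,.216))) for y in (-.105,.105)], f(T(l,(-.085,-.105,.216))))
print('wrist',[(proj(w,T(l,p))/2+[0,400]).round(0) for p in ((-.085,.105,.216),(.085,.105,.216),(0,.062,.269))])
print('tilt',np.degrees(np.arccos(-Ro.from_quat(st['tool_rot']).as_matrix()[2,2])))
rel((.5997,.2769,.212),84.1)
```

```text
rim [array([141., 302.]), array([403., 259.])]
lid top [array([146., 230.]), array([419., 188.])] [ 76. 112.]
wrist [array([ 80., 418.]), array([247., 419.]), array([163., 466.])]
tilt 0.13731991807164023
rel [ 2.7 -1.4 32.6] [-0.09  0.11  0.17]
```

>>> move_arm(commands="2 -1 8 0 0 0.2 -1; 2 -1 16 0 0 0.2 -1; 2 -1 23 0 0 0.2 -1; 2 -1 29 0 0 0.2 -1; 2 -1 33 0 0 0.2 -1")

```text
t: 5.88
tcp_pos: [0.6004, 0.277, 0.2117]
tool_rot: [0.743, 0.67, -0.0, -0.0]
force: [0.6, -0.4, -5.2]
finger_gap: 0.144
gripper_force: 88.4
```

>>> move_arm(commands="0 0 1 0 0 0 -1; 0 0 2 0 0 0 -1; 0 0 3 0 0 0 -1; 0 0 4 0 0 0 -1; 0 0 4 0 0 0 -1")

```text
t: 6.5
tcp_pos: [0.6005, 0.2771, 0.2083]
tool_rot: [0.743, 0.67, -0.0, -0.0]
force: [0.5, 0.3, -6.1]
finger_gap: 0.141
gripper_force: 88.3
```

>>> move_arm(commands="0 0 0.7 0 0 0 -1; 0 0 1.4 0 0 0 -1; 0 0 2.1 0 0 0 -1; 0 0 2.8 0 0 0 -1; 0 0 2.8 0 0 0 -1")

```text
t: 7.12
tcp_pos: [0.6005, 0.2771, 0.2061]
tool_rot: [0.743, 0.67, 0.0, 0.0]
force: [-0.5, -0.2, -1.2]
finger_gap: 0.145
gripper_force: 89.0
```

>>> move_arm(commands="0 0 0.5 0 0 0 -1; 0 0 1 0 0 0 -1; 0 0 1 0 0 0 -1; 0 0 1 0 0 0 -0.5; 0 0 1 0 0 0 -0.4")

```text
t: 7.75
tcp_pos: [0.6014, 0.2773, 0.2048]
tool_rot: [0.743, 0.67, 0.001, 0.0]
force: [-0.4, -0.2, 0.9]
finger_gap: 0.301
gripper_force: 0.0
```

>>> move_arm(commands="0 0 0 0 0 0 0; 0 0 0 0 0 0 0.5; 0 0 0 0 0 0 1; 0 0 0 0 0 0 1; 0 0 0 0 0 0 1")

```text
t: 8.38
tcp_pos: [0.6005, 0.2771, 0.2045]
tool_rot: [0.743, 0.67, 0.0, 0.0]
force: [-0.7, 0.3, 0.7]
finger_gap: 0.994
gripper_force: 0.0
```

>>> move_arm(commands="0 0 -15 0 0 0 1; 0 0 -35 0 0 0 1; 0 0 -60 0 0 0 1; 0 0 -80 0 0 0 1; 0 0 -80 0 0 0 1")

```text
t: 9.0
tcp_pos: [0.6019, 0.2775, 0.2877]
tool_rot: [0.743, 0.67, 0.003, 0.001]
force: [0.6, 0.2, -1.1]
finger_gap: 0.999
gripper_force: 0.0
```

Run:
```python
from h import *
from m import T,k
w=snap('wrist','w3')
a=snap('scene','s3')['image']; t=snap('top','t3')
R=lambda x,w,h:cv2.resize(x[:,:,::-1],(w,h),interpolation=cv2.INTER_CUBIC)
o=np.zeros((560,800,3),np.uint8); o[:360,:480]=R(a[130:250,330:490],480,360); o[360:,:320]=R(w['image'],320,200)
o[:, 480:]=0; o[360:560,480:800]=R(t['image'][140:240,210:370],320,200); cv2.imwrite('pics/c4.png',o)
m=np.array([k[0],k[1],k[2]])
print('wrist',[(proj(w,T(k,p))/2+[0,360]).round(1) for p in ((-.085,.24,.178),(.085,.24,.178),(0,.135+.062,.231),(0,.135-.062,.231))])
s=load('s3')
print('scene',[((proj(s,T(k,p))-[330,130])*3).round(0) for p in ((.085,.03,.178),(.085,.24,.178),(.085,.03,.15),(.085,.24,.15))])
```

```text
wrist [array([105.8, 392. ]), array([216.2, 392.3]), array([161. , 422.7]), array([161.1, 506.7])]
scene [array([129., 245.]), array([369., 206.]), array([127., 272.]), array([362., 233.])]
```

View pics/c4.png

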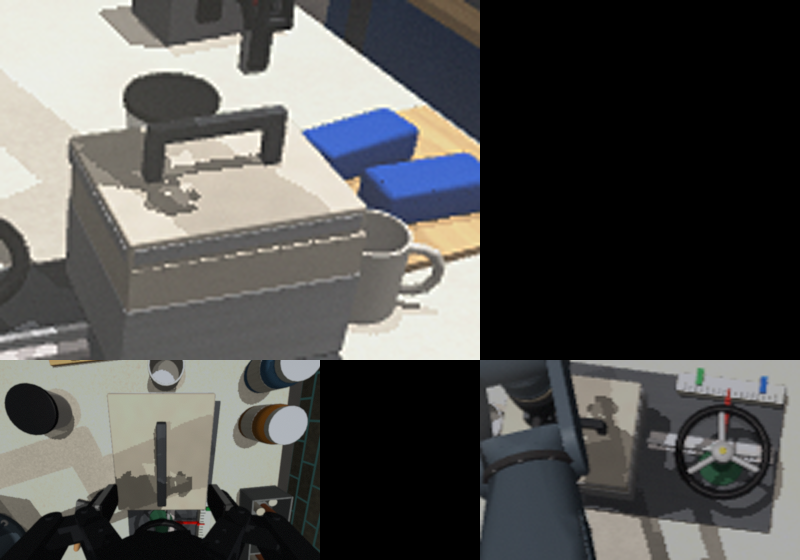

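The lid sits flush, with edges matching the walls in all three views. Next is the wheel.

```bash
python3 -c "
from h import *
rel((.5117,.0643,.24),60);rel((.5117,.0643,.18),60)"
```

```text
rel [-220.6  -65.8   44.1] [-0.06  0.04 24.07]
rel [-220.6  -65.7  104.1] [-0.06  0.04 24.07]
```

>>> move_arm(commands="-55 -16 0 0 0 6 0.3; -110 -32 0 0 0 12 0.1; -165 -49 20 0 0 18 0.1; -221 -66 60 0 0 24 0.1; -221 -66 85 0 0 24 0.1")

```text
t: 9.78
tcp_pos: [0.5096, 0.0617, 0.1979]
tool_rot: [0.867, 0.499, -0.002, -0.001]
force: [0.5, 0.1, -0.1]
finger_gap: 0.552
gripper_force: 0.0
```

Run:
```python
from h import *
from m import T,k,inv
st=telemetry.sense(); print(st['t'],st['tcp_pos'],st['finger_gap'])
rel((.5117,.0643,.104),60)
w=snap('wrist','w4'); t=snap('top','t4'); a=snap('scene','s4')
R=lambda x,w,h:cv2.resize(x[:,:,::-1],(w,h),interpolation=cv2.INTER_CUBIC)
cv2.imwrite('pics/c5.png',np.vstack([w['image'][:,:,::-1],np.hstack([R(a['image'][225:300,265:360],253,200),R(t['image'][133:233,290:370],160,200),np.zeros((200,227,3),np.uint8)])]))
for p in ((0,-.115,.138),(.072,-.115,.133),(-.072,-.115,.133),(0,-.043,.133),(0,-.187,.133),(.126,-.11,.048),(.14,-.057,.051)): print(p,proj(w,T(k,p)).round(0))
```

```text
9.775 [0.50955346 0.06166005 0.19786929] 0.5521337615118493
rel [ 3.5  0.8 93.9] [-0.17  0.11 -0.18]
(0, -0.115, 0.138) [429. 209.]
(0.072, -0.115, 0.133) [526. 166.]
(-0.072, -0.115, 0.133) [335. 244.]
(0, -0.043, 0.133) [391. 112.]
(0, -0.187, 0.133) [456. 286.]
(0.126, -0.11, 0.048) [524. 121.]
(0.14, -0.057, 0.051) [528.  57.]
```

View pics/c5.png

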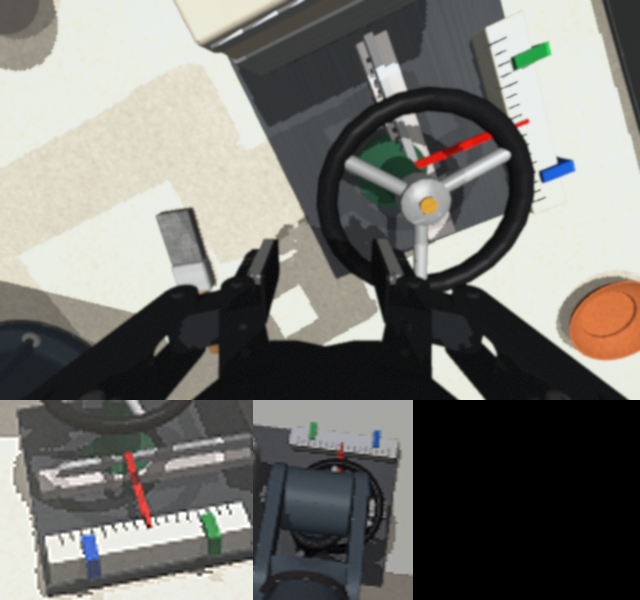

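The wrist view shows the hub top at (428,204), which puts the hub about 3 mm further along +y than I had it. The pointer tip is at (527,122) and the green clip at (531,55). I'll adjust and descend.

```bash
python3 -c "
from h import *
print(telemetry.sense()['tcp_pos']);rel((.5121,.0672,.104),60)"
```

```text
[0.51048612 0.06378332 0.19785646]
rel [ 4.   0.1 93.8] [-0.27  0.11 -0.01]
```

>>> move_arm(commands="4 0 25 0 0 0 0.1; 4 0 50 0 0 0 0.1; 4 0 75 0 0 0 0.1; 4 0 93 0 0 0 0.1; 4 0 93 0 0 0 0.1")

```text
t: 10.55
tcp_pos: [0.5144, 0.0684, 0.1063]
tool_rot: [0.865, 0.501, -0.0, -0.0]
force: [-0.3, 0.3, 0.7]
finger_gap: 0.549
gripper_force: 0.0
```

>>> move_arm(commands="0 0 0 0 0 0 -1; 0 0 0 0 0 0 -1; 0 0 0 0 0 0 -1; 0 0 0 0 0 0 -1; 0 0 0 0 0 0 -1", grip_force=50)

```text
t: 11.18
tcp_pos: [0.5147, 0.0674, 0.1078]
tool_rot: [0.866, 0.5, 0.001, 0.001]
force: [-1.8, 0.0, 6.5]
finger_gap: 0.176
gripper_force: 47.7
```

>>> move_arm(commands="-8.8 0.5 0 0 0 -7 -1; -17.4 2.1 0 0 0 -14 -1; -25.8 4.8 0 0 0 -21 -1; -33.8 8.4 0 0 0 -28 -1; -41.3 13 0 0 0 -35 -1")

```text
t: 11.8
tcp_pos: [0.5044, 0.0251, 0.1078]
tool_rot: [0.674, 0.739, 0.0, 0.0]
force: [-2.2, 1.2, 7.9]
finger_gap: 0.174
gripper_force: 47.6
```

>>> move_arm(commands="-8.8 0.5 0 0 0 -7 -1; -17.4 2.1 0 0 0 -14 -1; -25.8 4.8 0 0 0 -21 -1; -33.8 8.4 0 0 0 -28 -1; -41.3 13 0 0 0 -35 -1")

```text
t: 12.42
tcp_pos: [0.5205, -0.0152, 0.1078]
tool_rot: [0.42, 0.907, -0.0, -0.001]
force: [-2.4, -1.4, 8.2]
finger_gap: 0.17
gripper_force: 47.9
```

>>> move_arm(commands="0 0 0 0 0 0 -0.5; 0 0 0 0 0 0 0.1; 0 0 0 0 0 0 0.1; 0 0 -30 0 0 0 0.1; 0 0 -60 0 0 0 0.1")

```text
t: 13.05
tcp_pos: [0.5208, -0.0143, 0.1667]
tool_rot: [0.422, 0.907, -0.0, -0.001]
force: [-0.1, -0.4, 0.1]
finger_gap: 0.547
gripper_force: 0.0
```

Run:
```python
from h import *
from m import T,k,inv
st=telemetry.sense(); print(st['t'],st['tcp_pos'],st['finger_gap'])
rel((.5128,.0672,.165),60)
a=snap('scene','s5')
im=a['image'].astype(int); r,g,b=im[...,0],im[...,1],im[...,2]
sub=np.zeros(r.shape,bool); sub[225:300,265:360]=1
for n,m in (('red',(r>120)&(g<70)&(b<80)&sub),('green',(g>r+40)&(g>b+15)&sub),('blue',(b>r+60)&(b>g+40)&sub)):
    v,u=np.nonzero(m); i=v.argmax() if len(v) else 0
    print(n,len(v),u.mean(),v.mean(),'lowest',u[v==v.max()],v.max())
```

```text
13.05 [ 0.52083987 -0.01428749  0.16667032] 0.5465690919390415
rel [67.5 46.3  1.7] [-9.000e-02 -4.000e-02  7.006e+01]
red 60 323.51666666666665 255.23333333333332 lowest [328 329] 270
green 54 342.8888888888889 270.55555555555554 lowest [343 344 345 346 347] 276
blue 47 298.29787234042556 279.9148936170213 lowest [297 298 299 300 301] 284
```

>>> move_arm(commands="15 10 0 0 0 10.4 0.1; 30 20 0 0 0 20.8 0.1; 45 30 0 0 0 31.2 0.1; 60 40 0 0 0 41.6 0.1; 67.5 46.3 0 0 0 52 0.1")

```text
t: 13.72
tcp_pos: [0.5127, 0.0679, 0.1661]
tool_rot: [0.778, 0.628, -0.0, -0.0]
force: [0.6, 0.3, -0.4]
finger_gap: 0.548
gripper_force: 0.0
```

>>> move_arm(commands="0 0 0 0 0 9 0.1; 0 0 0 0 0 18 0.1; 0 0 20 0 0 18 0.1; 0 0 40 0 0 18 0.1; 0 0 60 0 0 18 0.1")

```text
t: 14.35
tcp_pos: [0.5131, 0.0671, 0.1057]
tool_rot: [0.866, 0.501, 0.0, -0.0]
force: [0.2, -0.4, 0.5]
finger_gap: 0.546
gripper_force: 0.0
```

>>> move_arm(commands="0 0 0 0 0 0 0.1; 0 0 0 0 0 0 -1; 0 0 0 0 0 0 -1; 0 0 0 0 0 0 -1; 0 0 0 0 0 0 -1")

```text
t: 14.98
tcp_pos: [0.5142, 0.0667, 0.1074]
tool_rot: [0.866, 0.5, 0.001, 0.001]
force: [0.3, -0.8, 3.5]
finger_gap: 0.178
gripper_force: 48.5
```

>>> move_arm(commands="-8.8 0.5 0 0 0 -7 -1; -17.4 2.1 0 0 0 -14 -1; -25.8 4.8 0 0 0 -21 -1; -33.8 8.4 0 0 0 -28 -1; -41.3 13 0 0 0 -35 -1")

```text
t: 15.6
tcp_pos: [0.5044, 0.0246, 0.1074]
tool_rot: [0.674, 0.739, 0.001, 0.0]
force: [-0.3, 2.2, 5.7]
finger_gap: 0.175
gripper_force: 48.6
```

>>> move_arm(commands="-8.8 0.5 0 0 0 -7 -1; -17.4 2.1 0 0 0 -14 -1; -25.8 4.8 0 0 0 -21 -1; -33.8 8.4 0 0 0 -28 -1; -41.3 13 0 0 0 -35 -1")

```text
t: 16.23
tcp_pos: [0.5205, -0.0153, 0.1073]
tool_rot: [0.42, 0.907, 0.0, -0.0]
force: [-0.4, 1.8, 6.6]
finger_gap: 0.171
gripper_force: 48.6
```

>>> move_arm(commands="0 0 0 0 0 0 -0.5; 0 0 0 0 0 0 0.1; 0 0 0 0 0 0 0.1; 0 0 -30 0 0 0 0.1; 0 0 -60 0 0 0 0.1")

```text
t: 16.85
tcp_pos: [0.5198, -0.0152, 0.1666]
tool_rot: [0.422, 0.906, -0.0, -0.001]
force: [0.2, -0.9, -0.3]
finger_gap: 0.547
gripper_force: 0.0
```

```bash
cat > look.py <<'E'
from h import *
from m import T,k,inv
import sys
a=snap('scene',sys.argv[1])
im=a['image'].astype(int); r,g,b=im[...,0],im[...,1],im[...,2]
sub=np.zeros(r.shape,bool); sub[225:300,265:360]=1
v,u=np.nonzero((r>120)&(g<70)&(b<80)&sub); t=(u[v==v.max()].mean(),v.max()+.5)
print('tip',t,inv(ray(a,*t,.048)))
for n,m in (('green',(g>r+40)&(g>b+15)&sub),('blue',(b>r+60)&(b>g+40)&sub)):
    v,u=np.nonzero(m); print(n,len(v),inv(ray(a,u.mean(),v.mean(),.049)))
st=telemetry.sense(); print(st['t'],st['tcp_pos'],st['tool_rot'])
E
python3 look.py s6
python3 - <<'E'
from h import *
hub=np.array([.5745,.0312]); 
f=np.radians(174); rel((*(hub+.072*np.array([np.cos(f),np.sin(f)])),.165),84)
s=load('s6')['image']; t=snap('top','t6')['image'] 
cv2.imwrite('pics/c6.png',np.hstack([cv2.resize(x,(400,300),interpolation=cv2.INTER_CUBIC) for x in (s[225:300,265:365,::-1],t[133:208,290:390,::-1])]))
E
```

```text
tip (np.float64(336.0), np.float64(269.5)) [ 0.12782465 -0.07339757]
green 51 [ 0.14030373 -0.05687656]
blue 47 [ 0.13969841 -0.17064718]
16.9 [ 0.52240884 -0.0156296   0.17048312] [4.22087724e-01 9.06550282e-01 5.51895690e-04 2.86967493e-03]
rel [54.2 20.   5.3] [ 0.29  0.18 46.07]
```

View pics/c6.png

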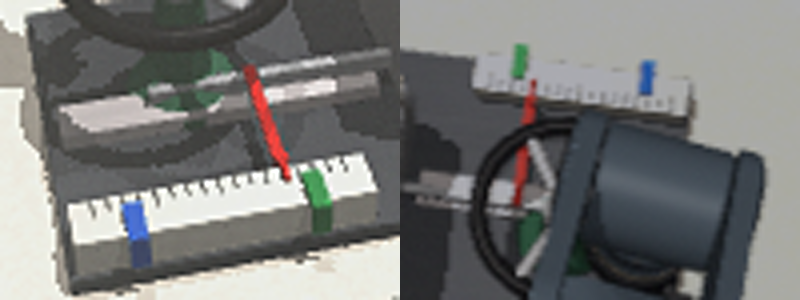

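The tip is now at y −0.073 and the green clip at −0.057, so about 16 mm (58°) is left.

>>> move_arm(commands="13 5 0 0 0 9.2 0.1; 26 10 0 0 0 18.4 0.1; 40 15 0 0 0 27.6 0.1; 54 20 0 0 0 36.8 0.1; 54 20 2 0 0 46 0.1")

```text
t: 17.58
tcp_pos: [0.4996, 0.0399, 0.1635]
tool_rot: [0.744, 0.668, -0.001, -0.001]
force: [0.3, -0.1, 0.7]
finger_gap: 0.551
gripper_force: 0.0
```

>>> move_arm(commands="0 0 20 0 0 0 0.1; 0 0 40 0 0 0 0.1; 0 0 58 0 0 0 0.1; 0 0 58 0 0 0 0.1; 0 0 58 0 0 0 -1")

```text
t: 18.2
tcp_pos: [0.501, 0.0388, 0.1065]
tool_rot: [0.743, 0.67, -0.0, -0.0]
force: [0.2, -0.3, 0.4]
finger_gap: 0.35
gripper_force: 0.0
```

>>> move_arm(commands="0 0 0 0 0 0 -1; 0 0 0 0 0 0 -1; 0 0 0 0 0 0 -1; 0 0 0 0 0 0 -1; 0 0 0 0 0 0 -1")

```text
t: 18.82
tcp_pos: [0.5047, 0.0383, 0.1075]
tool_rot: [0.743, 0.669, 0.003, 0.003]
force: [5.6, -0.2, -5.3]
finger_gap: 0.174
gripper_force: 48.5
```

>>> move_arm(commands="-8.8 0.5 0 0 0 -7 -1; -17.4 2.1 0 0 0 -14 -1; -25.8 4.8 0 0 0 -21 -1; -33.8 8.4 0 0 0 -28 -1; -41.3 13 0 0 0 -35 -1")

```text
t: 19.45
tcp_pos: [0.5129, -0.0039, 0.1075]
tool_rot: [0.506, 0.862, 0.002, 0.003]
force: [6.3, 4.7, -4.8]
finger_gap: 0.174
gripper_force: 48.9
```

>>> move_arm(commands="-6.3 0.3 0 0 0 -5 -1; -12.5 1.1 0 0 0 -10 -1; -18.6 2.5 0 0 0 -15 -1; -24.6 4.3 0 0 0 -20 -1; -24.6 4.3 0 0 0 -20 -1")

```text
t: 20.08
tcp_pos: [0.5286, -0.0236, 0.1075]
tool_rot: [0.35, 0.937, 0.001, 0.003]
force: [6.2, 1.8, -3.0]
finger_gap: 0.172
gripper_force: 48.5
```

```bash
python3 look.py s7
python3 - <<'E'
from h import *
from m import inv
t=snap('top','t7'); t0=load('top0')
for n in (t0,t):
    im=n['image'].astype(int); r,g,b=im[...,0],im[...,1],im[...,2]; sub=np.zeros(r.shape,bool); sub[140:175,305:368]=1
    v,u=np.nonzero((r>120)&(g<80)&(b<90)&sub)
    if len(v): print('tip',u[v==v.min()],v.min(),inv(ray(n,u[v<=v.min()+1].mean(),v.min(),.048)))
    v,u=np.nonzero((g>r+40)&(g>b+15)&sub&(np.arange(400)[:,None]<156)); print('green',len(v),u.mean(),v.mean(),inv(ray(n,u.mean(),v.mean(),.051)))
s=load('s7')['image']
cv2.imwrite('pics/c7.png',np.hstack([cv2.resize(x,(400,300),interpolation=cv2.INTER_CUBIC) for x in (s[245:290,305:365,::-1],t['image'][138:168,305:345,::-1])]))
E
```

```text
tip (np.float64(342.0), np.float64(266.5)) [ 0.12160123 -0.05622453]
green 51 [ 0.13887736 -0.05748178]
blue 47 [ 0.13969841 -0.17064718]
20.125 [ 0.52859093 -0.02358994  0.10746418] [3.50613895e-01 9.36512995e-01 7.84721928e-04 3.56246210e-03]
tip [334] 155 [ 0.1245856  -0.11086829]
green 21 319.57142857142856 147.42857142857142 [ 0.14462695 -0.05729902]
tip [318] 154 [ 0.1211526  -0.05471838]
green 21 319.57142857142856 147.42857142857142 [ 0.14462695 -0.05729902]
```

View pics/c7.png

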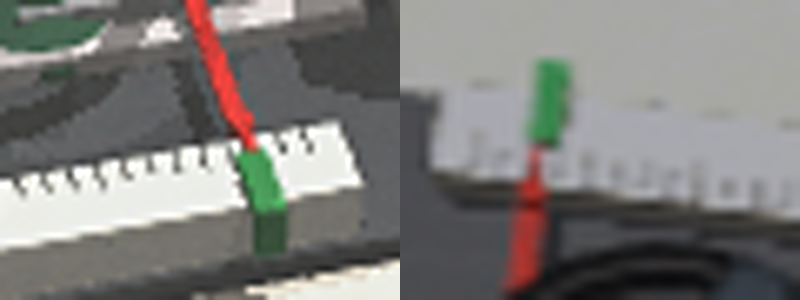

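The pointer meets the clip slightly left of its middle, about 2 mm too far towards +y. I'll back off 6° and release.

>>> move_arm(commands="2.5 0 0 0 0 2 -1; 5 0.2 0 0 0 4 -1; 7.5 0.4 0 0 0 6 -1; 7.5 0.4 0 0 0 6 -1; 7.5 0.4 0 0 0 6 -1")

```text
t: 20.8
tcp_pos: [0.523, -0.0182, 0.1075]
tool_rot: [0.399, 0.917, 0.001, 0.003]
force: [4.7, 0.7, -3.4]
finger_gap: 0.174
gripper_force: 49.1
```

>>> move_arm(commands="0 0 0 0 0 0 -0.5; 0 0 0 0 0 0 0.1; 0 0 0 0 0 0 0.1; 0 0 -30 0 0 0 0.1; 0 0 -60 0 0 0 0.1")

```text
t: 21.42
tcp_pos: [0.5192, -0.0179, 0.1668]
tool_rot: [0.398, 0.917, -0.0, -0.001]
force: [0.4, 0.3, -0.2]
finger_gap: 0.549
gripper_force: 0.0
```

>>> move_arm(commands="0 0 -40 0 0 0 0.1; 0 0 -80 0 0 0 0.1; 0 0 -100 0 0 0 0.1; 0 0 -100 0 0 0 0.1; 0 0 -100 0 0 0 0.1")

```text
t: 22.05
tcp_pos: [0.519, -0.0177, 0.2655]
tool_rot: [0.398, 0.917, -0.0, -0.001]
force: [-0.3, -0.2, -0.7]
finger_gap: 0.551
gripper_force: 0.0
```

```bash
python3 look.py s8
python3 - <<'E'
from h import *
t=snap('top','t8'); s=load('s8')['image']
o=np.zeros((600,800,3),np.uint8)
o[:300]=np.hstack([cv2.resize(x,(400,300),interpolation=cv2.INTER_CUBIC) for x in (s[245:290,305:365,::-1],t['image'][138:168,305:345,::-1])])
o[300:,:480]=cv2.resize(s[100:300,200:520,::-1],(480,300)); cv2.imwrite('pics/c8.png',o)
E
```

```text
tip (np.float64(341.0), np.float64(267.5)) [ 0.12429223 -0.05955617]
green 51 [ 0.14073814 -0.05674737]
blue 47 [ 0.13969841 -0.17064718]
22.1 [ 0.51897749 -0.01770501  0.26515858] [ 3.98235264e-01  9.17282022e-01 -2.74811960e-04 -1.51361073e-03]
```

View pics/c8.png

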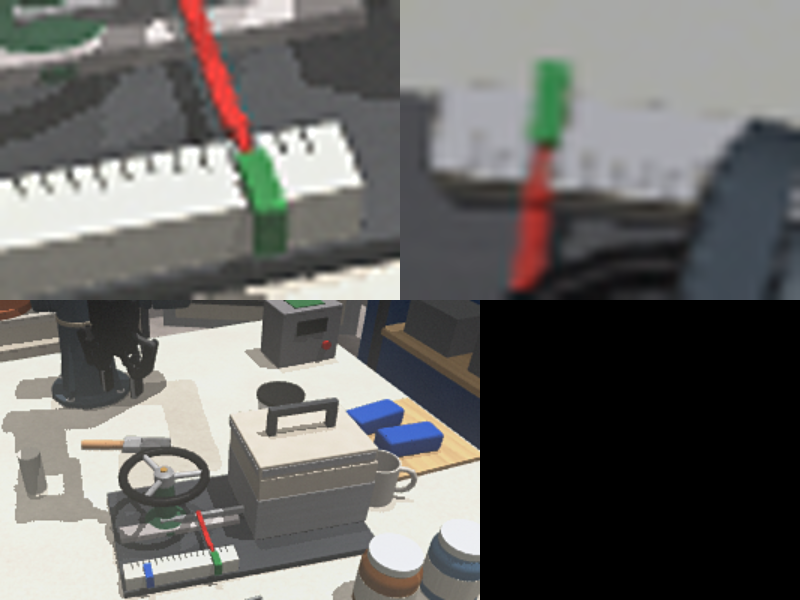

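The pointer meets the middle of the green clip in both views, at (543,150) against the clip's (545,142) in the top crop. The lid is flush and the arm is clear, so I'm handing in.

```bash
python3 -c "
from station import ticket; print(ticket.sign_off())"
```

```text
the job is handed in; nothing more can be done
None
```

I set the lid square and flush on the kiln, wound the damper pointer to within about 3 mm of the green clip's middle by my camera readings, and handed the job in at about 22 s; the sign-off returned no verdict.

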